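Lock the test set's battery knob and snap its clip cover on

TASK

On the portable test set, push the red captive knob down against its spring and turn it clockwise until it locks, so that the battery is held. Then take the yellow clip cover by its black rib, set it squarely over the battery deck and press it down until both catches snap and its rim sits flush on the gasket all round. Finish still pressing: keep hold of the rib and keep pushing the cover firmly down when you stop, and leave the things lying around where they are.

Things in the scene. Friction and masses are not known exactly. Their poses are not given: they have to be found in the camera images.
- test_set: grey portable test set lying flat on the bench, fixed, 180 (its x) x 240 (its y) x 60 mm high; origin at the centre of its underside, z up. On its top, centred, an aluminium battery deck 70 (x) x 100 (y) mm, 18 mm high (top 78 mm above the bench), rounded edges, blue on top, the red knob in its middle, an orange sprung catch in each long (+x and -x) side
- seat (a point): point at the centre of the gasket's upper face, on the deck's and knob's axis, 62 mm above the bench; axes as test_set. The cover is home when its origin coincides with this point (its x axis along the seat's x, either way round)
- gasket: black rubber frame 90 x 118 mm lying flat round the foot of the deck, fixed on the test set; origin on the deck's axis, 60 mm above the bench; its upper face is 2 mm higher. The cover's rim lands on it
- knob_grip (a point): centre of the top face of the red knob's wing, on the turning axis; z up; moves and turns with the knob. The wing is 34 mm long (point x), 12 mm thick (point y), 21 mm tall, on a black round collar of radius 15 mm; its top is 35 mm above the deck top when the knob is up, 29 mm when fully pushed in. Pinch it across its 12 mm
- knob (a joint): turn of the knob, rad: 0 unlocked (wing along the test set's x), grows clockwise seen from above, stop at 1.4. Starts between 0 and 0.15. Not pushed in, it is blocked near 0.4; pushed in by 5 to 6 mm it turns easily, and past about 0.6 it stays down when let go. Locked means more than 1.0
- knob_press (a joint): how far the knob is pushed in, m; 0 up (sprung), 0.006 at the bottom. The spring takes 3 N at the top and 6 N at the bottom; once locked it stays at about 0.004
- cover: yellow clip cover, loose, about 0.16 kg: hood open below, 79 (its x) x 110 (its y) x 53 mm high, standing on its rim on the bench; origin at the centre of the rim plane, z up. Walls 3 mm: inside 73 x 104 x 50 mm deep, so 1.5 to 2 mm of play each side on the deck. A half turn makes no difference. Black grip rib on top (see cover_rib)
- cover_rib (a point): middle of the top face of the cover's rib, 79 mm above the rim; axes as cover. Rib 12 (x) x 60 (y) x 26 mm tall. Pressed on the deck, the cover meets the catches 10 mm above home, resistance climbs to about 12 to 16 N 6 to 7 mm above home and drops suddenly about 5 mm above home, the catches then drawing it down; then the rim meets the gasket
- attenuator: bystander: black finned attenuator standing upright, 36 mm wide, 69 mm tall; origin under its centre
- screwdriver: bystander: screwdriver lying on the bench, 170 mm long; origin under its middle
- power_sensor: bystander: black box 50 x 50 x 40 mm with a red window and a metal connector; origin under the box's centre
Mind the look-alikes: they are no part of the job. Of the things shaped like the cover, the yellow one is meant.

How it is judged:
By the outcome, as a careful person would: the job done as asked, in the order asked, and still so for the second after the job is handed in, while the arm keeps its last pose, push and grip.
It also fails if it takes over 61 s, if anything falls off the work surface, if the arm or the gripper's body presses on something with over 40 N, if the wrist force passes 120 N, or if a joint passes its speed limit or range.

ROBOT

A 7-joint arm with a two-finger parallel gripper is mounted at the origin on the work surface. World frame = base frame: x ahead of the robot, y to its left, z up, the work surface at z = 0. Lengths are in m, angles in rad, forces in N, time in s.
With the tool pointing down it reaches from about 0.4 to 0.875 m from the base axis. Payload 19.3 kg.
Tool frame: the origin (TCP) lies midway between the tips of the shut fingers; the grasp point (between the pads) lies 19 mm behind it; z points along the fingers, y is the line along which they close (so a half turn about z gives the same grasp; the last joint's range is limited). The gripper opens to 85 mm and grips with 20 to 120 N. Pads are 22 mm wide; open, the fingers measure 114 mm over their backs; the gripper's body (76 mm by 85 mm) begins 54 mm behind the grasp point. The pads swing forward as they close: fully open they stand 13 mm farther back than shut.
Start: joints at [-1.205, 0.521, -0.036, 1.599, 0.021, 1.021, -0.113], TCP at [0.264, 0.567, 0.204] pointing down, gripper open.
Joint ranges: [-2.91, 2.91], [-0.3, 2.13], [-1.5, 1.42], [0.17, 2.43], [-1.26, 4.41], [0.16, 1.93], [-2.52, 2.52]. Speed limits (rad/s): [1.89, 1.89, 2.39, 2.39, 3.01, 3.01, 3.01].

INTERFACE

Orientations are given as [roll, pitch, yaw] about the fixed x, y, z axes, in that order (R = Rz(yaw) Ry(pitch) Rx(roll)).
In Python, from workcell import * gives the robot as it stands.
- The arm moves only by the shell command python3 -m creep 'ROWS' [FORCE]. ROWS is JSON, a list that holds one entry, the list of rows, each a list of 7 numbers: the closure, from -1 (fully open) to 1 (shut), then the shift along the tool's x, y, z in m, then the turn, a rotation vector about the tool's x, y, z in degrees. A call has 1 to 10 rows; each row shifts and turns the commanded pose from where the row before left it, along the tool's axes as they then stand; what a row does not reach is not made up. A row lasts 1/10 s, in which the tool goes at most 50 mm and 8.59 degrees, less where a joint would pass 70% of its speed; a pose out of reach is approached as far as the arm can. A call is refused whole if a number of a shift passes 0.05 or a number of a turn 8.59, either way. A call with a gripper value outside its range is refused whole. The fingers move at their own pace and stop on an object; FORCE is the grip in N (left out, the last holds). Time passes only in rows, so rows that do not move let the fingers close. It gives the time, the measured TCP pose, the force, the opening and the grip force at its end, in the units of the state.
- observe(): the state, without advancing time (a new reading comes with each control period).
- grab_frame(name): name is "scene" or "top"; returns a dict with "image" (420x560x3 uint8, red, green, blue), "range_z" (420x560 float32, m along the optical axis (not along the pixel's ray), 0 where there is no reading), "fx", "fy", "cx", "cy" (pixels), "R" (3x3) and "t" (3): a world point X has camera coordinates R X + t. Camera axes: x right, y down, z forward; pixel columns grow to the right and rows downward; lengths in m; the calibration is good to about 2 mm. A picture is of the moment at which its call begins.
- job_done(): hands the job in; it is judged then, once.
Trained networks look in a picture, given as the dict that the camera call returned (one of the last four; its "shot" number tells which), for a name from the list of things; names that differ only in an ending like _2 or _b are one class to them, and where a whole thing is asked for, a point or a joint stands for the part that bears it (a point fixed in the world has none). Each returns a list of dicts, best first, with "confidence" (0 to 1); they miss things now and then, are a little off and sometimes report something else, mostly with a low value. They report only what shows in the picture. A call takes as long as a camera call. They do not tell look-alikes from the thing itself.
- find_in(picture, thing): "extent" ([centre column, centre row, width, height] in pixels, round what is visible of it).
- outline_of(picture, thing): "region" (420x560 bool, what is visible of it) and "extent" ([centre column, centre row, width, height] in pixels, round what is visible of it).
- tip_of(picture, thing): "position" ([column, row] in pixels: a listed point, or the origin of a listed thing).
The state is a dict: "clock": time; "qpos": joint angles; "qd": joint speeds; "joint_efforts": joint torques, N m; "position": TCP position; "tool_rot": TCP orientation; "force": force on the tool from outside, world axes, zero at the start; "moment": the same for the moment, N m; "grip_width": finger opening in m; "finger_force": force on a finger pad.
Only numpy, scipy, OpenCV 4.12 (cv2) and the standard library are available. Lean on these libraries where they do the work, as an engineer would, in place of code of your own. Each camera call takes 0.05 s, during which the arm holds its last target. There are 200 camera calls.

## Working session

There is one attempt and no reset: what is moved stays moved. The work goes in short steps, Python scripts to look and compute and a shell command to move; the robot and the scene stay as the last step left them, time stands still between calls to the robot, and variables do not carry over. Pictures are saved under pics/ and viewed, at most 10 in all, crops included, and the job is handed in when it is done.

```bash
mkdir -p pics; cat > h.py <<'E'
from workcell import *
import numpy as np, cv2
def world(p,u,v,z=None):
    R,t=np.array(p["R"]),np.array(p["t"])
    d=z if z is not None else p["range_z"][int(round(v)),int(round(u))]
    return R.T@(np.array([(u-p["cx"])/p["fx"]*d,(v-p["cy"])/p["fy"]*d,d])-t)
def cloud(p,mask):
    v,u=np.nonzero(mask&(p["range_z"]>0)); d=p["range_z"][v,u]
    R,t=np.array(p["R"]),np.array(p["t"])
    return (np.stack([(u-p["cx"])/p["fx"]*d,(v-p["cy"])/p["fy"]*d,d],1)-t)@R
def save(p,n): cv2.imwrite("pics/"+n,cv2.cvtColor(p["image"],cv2.COLOR_RGB2BGR))
E
python3 - <<'E'
from h import *
np.set_printoptions(precision=4,suppress=True)
print(observe())
for n in("top","scene"):
    p=grab_frame(n); save(p,n+"0.png")
    print(n, -np.array(p["R"]).T@p["t"])
    for th in("test_set","knob_grip","cover","cover_rib","seat"):
        for r in tip_of(p,th)[:4]:
            u,v=r["position"]; print(th,round(r["confidence"],2),np.round([u,v]),world(p,u,v))
E
```

```text
{'clock': 0.0, 'qpos': array([-1.2052,  0.522 , -0.0363,  1.6   ,  0.0212,  1.0211, -0.1128]), 'qd': array([ 0.0021, -0.0001,  0.0009,  0.    ,  0.0018, -0.0003,  0.0018]), 'joint_efforts': array([  0.0004, -92.7088,   1.9802, -36.9949,   0.0179,   0.0081,
         0.    ]), 'position': array([0.2637, 0.5662, 0.2036]), 'tool_rot': array([-3.1405,  0.0001,  2.7057]), 'force': array([-0.7491, -0.1689,  0.3322]), 'moment': array([-0.0922,  0.0696,  0.0051]), 'finger_force': 0.0, 'grip_width': 0.0854103337149912}
top [ 0.486  -0.0753  1.2521]
test_set 0.73 [309. 233.] [ 0.5318 -0.1296  0.0964]
knob_grip 0.51 [314. 229.] [ 0.5426 -0.1417  0.0967]
cover 0.97 [212. 288.] [0.3781 0.1316 0.0513]
cover 0.95 [217. 226.] [0.5484 0.1243 0.0549]
cover 0.77 [150. 222.] [0.5555 0.3024 0.0776]
cover_rib 0.93 [210. 226.] [0.5482 0.139  0.0792]
cover_rib 0.85 [146. 217.] [0.5695 0.316  0.0697]
cover_rib 0.64 [204. 294.] [0.3627 0.1546 0.0564]
seat 0.81 [308. 233.] [ 0.5316 -0.1257  0.0946]
scene [1.2591 0.2628 0.5821]
test_set 0.79 [270. 234.] [ 0.6114 -0.0914  0.059 ]
test_set 0.52 [266. 213.] [ 0.5635 -0.1286  0.0788]
knob_grip 0.69 [265. 197.] [ 0.4661 -0.1838  0.0592]
cover 0.68 [458. 293.] [0.6105 0.3143 0.0522]
cover 0.66 [264. 198.] [ 0.4762 -0.1803  0.0629]
cover 0.58 [372. 270.] [0.5916 0.1444 0.0273]
cover 0.55 [394. 229.] [0.4166 0.1517 0.0304]
cover_rib 0.93 [402. 206.] [0.3831 0.1547 0.0769]
cover_rib 0.77 [466. 266.] [0.5587 0.3175 0.0794]
cover_rib 0.62 [377. 238.] [0.5432 0.1359 0.0792]
seat 0.54 [271. 214.] [ 0.5599 -0.1151  0.0761]
```

View pics/top0.png

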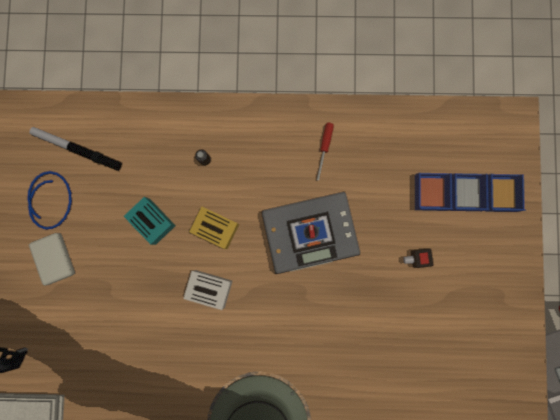

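View pics/scene0.png

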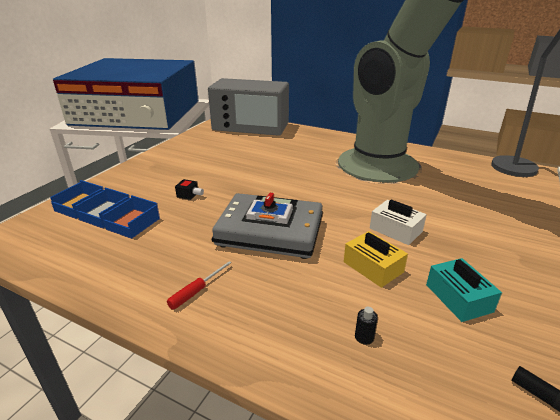

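The top view shows the test set at (310,232) with the red knob at (311,232), and the yellow cover at (213,228) between the teal (149,220) and white (207,290) look-alikes. The scene view agrees: yellow cover at (376,258), knob at (269,200).

```bash
cat > m.py <<'E'
from h import *
np.set_printoptions(precision=4,suppress=True)
def rect(P):
    (c,s,a)=cv2.minAreaRect((P[:,:2]*1000).astype(np.float32))
    return np.round(c,1),np.round(s,1),round(a,1),len(P),"medz",np.round(np.median(P[:,2]),4)
def hsv(p): return cv2.cvtColor(p["image"],cv2.COLOR_RGB2HSV)
def measure(p):
    H=hsv(p); full=np.ones(H.shape[:2],bool); P=cloud(p,full)
    v,u=np.nonzero(full&(p["range_z"]>0)); C=H[v,u].astype(int)
    near=lambda x,y,r:np.hypot(P[:,0]-x,P[:,1]-y)<r
    ts=near(.54,-.13,.2)
    red=((C[:,0]<8)|(C[:,0]>172))&(C[:,1]>150)&(C[:,2]>60)
    for n,m in dict(body=ts&(P[:,2]>.045)&(P[:,2]<.2),deck=ts&(P[:,2]>.071)&(P[:,2]<.2),
      knob=ts&(P[:,2]>.095)&(P[:,2]<.13),knobred=near(.54,-.13,.06)&red&(P[:,2]>.085),
      blue=near(.54,-.13,.08)&(C[:,0]>100)&(C[:,0]<130)&(C[:,1]>120),
      cover=near(.548,.13,.09)&(P[:,2]>.04)&(P[:,2]<.2), rib=near(.548,.13,.06)&(P[:,2]>.068)).items():
        if m.sum()>3: print(n,rect(P[m]),P[m].mean(0))
E
python3 - <<'E'
from m import *
for n in("top","scene"):
    p=grab_frame(n); print(n,p["fx"]); measure(p)
    H=hsv(p)
E
```

```text
top 434.8060738115316
body (array([ 528.3, -100.5]), array([182.5, 313.2]), 14.4, 5675, 'medz', np.float64(0.0614)) [ 0.5363 -0.1349  0.0641]
deck (array([ 532.2, -112.6]), array([ 71.9, 146.3]), 14.2, 909, 'medz', np.float64(0.0794)) [ 0.5376 -0.1349  0.082 ]
knob (array([ 537.9, -134.6]), array([27.9, 29.4]), 58.3, 89, 'medz', np.float64(0.1122)) [ 0.5377 -0.1349  0.1083]
knobred (array([ 535.1, -134.7]), array([27.9, 11.6]), 12.2, 44, 'medz', np.float64(0.1132)) [ 0.5331 -0.1346  0.1114]
blue (array([ 537.1, -134.3]), array([44.5, 74.3]), 14.3, 238, 'medz', np.float64(0.0795)) [ 0.5371 -0.1336  0.0795]
cover (array([546.7, 134.7]), array([111.5,  79.1]), 65.8, 1147, 'medz', np.float64(0.0536)) [0.5461 0.1333 0.0556]
rib (array([546. , 133.6]), array([57.9, 12. ]), 66.2, 97, 'medz', np.float64(0.0787)) [0.546  0.1331 0.0789]
scene 393.9507913640849
body (array([ 538.8, -130.7]), array([181.7, 238.2]), 14.1, 4243, 'medz', np.float64(0.0601)) [ 0.5592 -0.1194  0.0628]
deck (array([ 538.5, -131.6]), array([71.1, 99.9]), 13.6, 723, 'medz', np.float64(0.0783)) [ 0.5457 -0.1274  0.0821]
knob (array([ 539.7, -130.3]), array([33.4, 15.1]), 10.9, 89, 'medz', np.float64(0.1085)) [ 0.5431 -0.1293  0.1069]
knobred (array([ 539.9, -131.5]), array([33.5, 12.8]), 10.3, 83, 'medz', np.float64(0.107)) [ 0.544  -0.1293  0.106 ]
blue (array([ 539.1, -132. ]), array([53.4, 79.2]), 13.1, 197, 'medz', np.float64(0.0785)) [ 0.5392 -0.1305  0.0786]
cover (array([546.1, 137.4]), array([112.6,  83.4]), 66.1, 1395, 'medz', np.float64(0.0532)) [0.5591 0.1413 0.0555]
rib (array([546.6, 137.7]), array([60.2, 13.6]), 66.0, 189, 'medz', np.float64(0.077)) [0.5497 0.139  0.0756]
```

```bash
cat > go.py <<'E'
import sys; from h import *
# x y z yawdeg -> remaining shift in tool axes and turn about tool z
T=list(map(float,sys.argv[1:5])); s=observe(); y=s["tool_rot"][2]
d=np.array(T[:3])-s["position"]; c,n=np.cos(y),np.sin(y)
print("t",s["clock"],"pos",s["position"].round(4),"rpy",np.degrees(s["tool_rot"]).round(2),"F",s["force"].round(1),"M",s["moment"].round(2),"w",round(s["grip_width"],4),"q7",round(s["qpos"][6],2))
print("turn first(deg)",round(-((T[3]-np.degrees(y)+180)%360-180),2),"shift now",np.round([c*d[0]+n*d[1],n*d[0]-c*d[1],-d[2]],4))
y=np.radians(T[3]);c,n=np.cos(y),np.sin(y)
print("shift after turn",np.round([c*d[0]+n*d[1],n*d[0]-c*d[1],-d[2]],4))
E
python3 -m creep '[[[-1,0,0,0,0,0,-7.2],[-1,0,0,0,0,0,-7.2],[-1,0,0,0,0,0,-7.2],[-1,0,0,0,0,0,-7.2],[-1,0,0,0,0,0,-7.2],[-1,-0.0085,-0.046,0,0,0,0],[-1,-0.0085,-0.046,0,0,0,0],[-1,-0.0085,-0.046,0,0,0,0],[-1,-0.0085,-0.046,0,0,0,0],[-1,-0.0085,-0.046,0,0,0,0]]]' 60
python3 -m creep '[[[-1,-0.0085,-0.046,0,0,0,0],[-1,-0.0085,-0.046,0,0,0,0],[-1,-0.0085,-0.046,0,0,0,0],[-1,-0.0085,-0.046,0,0,0,0],[-1,-0.0085,-0.046,0,0,0,0],[-1,-0.0085,-0.046,0,0,0,0],[-1,-0.0085,-0.046,0,0,0,0],[-1,-0.0085,-0.046,0,0,0,0],[-1,0,0,0,0,0,0],[-1,0,0,0,0,0,0]]]'
python3 go.py .5385 -.133 .14 191
```

```text
clock: 1.7
position: [0.35, 0.3471, 0.2043]
tool_rot: [3.141, 0.0, -2.949]
force: [1.2, 0.8, -0.2]
grip_width: 0.0855
finger_force: 0.0
clock: 2.7
position: [0.4868, 0.0, 0.2041]
tool_rot: [3.142, -0.0, -2.951]
force: [-0.5, -0.4, 0.2]
grip_width: 0.0854
finger_force: 0.0
t 2.7 pos [0.4868 0.     0.2041] rpy [ 1.8000e+02 -1.0000e-02 -1.6909e+02] F [-0.5 -0.4  0.2] M [ 0.05 -0.01  0.02] w 0.0854 q7 1.65
turn first(deg) -0.09 shift now [-0.0256 -0.1404  0.0641]
shift after turn [-0.0254 -0.1404  0.0641]
```

```bash
python3 -m creep '[[[-1,-0.0085,-0.0468,0,0,0,0],[-1,-0.0085,-0.0468,0,0,0,0],[-1,-0.0085,-0.0468,0,0,0,0],[-0.3,0,0,0.032,0,0,0],[-0.3,0,0,0.032,0,0,0],[-0.3,0,0,0,0,0,0],[-0.3,0,0,0,0,0,0]]]'
python3 go.py .5385 -.133 .095 191
python3 - <<'E'
from m import *
for n in("top","scene"):
    p=grab_frame(n); save(p,n+"1.png")
    if n=="scene": cv2.imwrite("pics/s1c.png",cv2.resize(cv2.cvtColor(p["image"][120:270,180:380],cv2.COLOR_RGB2BGR),(800,600),interpolation=cv2.INTER_CUBIC))
E
```

```text
clock: 3.4
position: [0.5388, -0.131, 0.1408]
tool_rot: [3.141, -0.0, -2.948]
force: [0.3, 0.0, -0.1]
grip_width: 0.0557
finger_force: 0.0
t 3.4 pos [ 0.5388 -0.131   0.1408] rpy [ 1.7997e+02 -2.0000e-02 -1.6889e+02] F [ 0.3  0.  -0.1] M [-0.02 -0.    0.02] w 0.0557 q7 1.94
turn first(deg) 0.11 shift now [ 0.0006 -0.0019  0.0458]
shift after turn [ 0.0006 -0.0019  0.0458]
```

View pics/s1c.png

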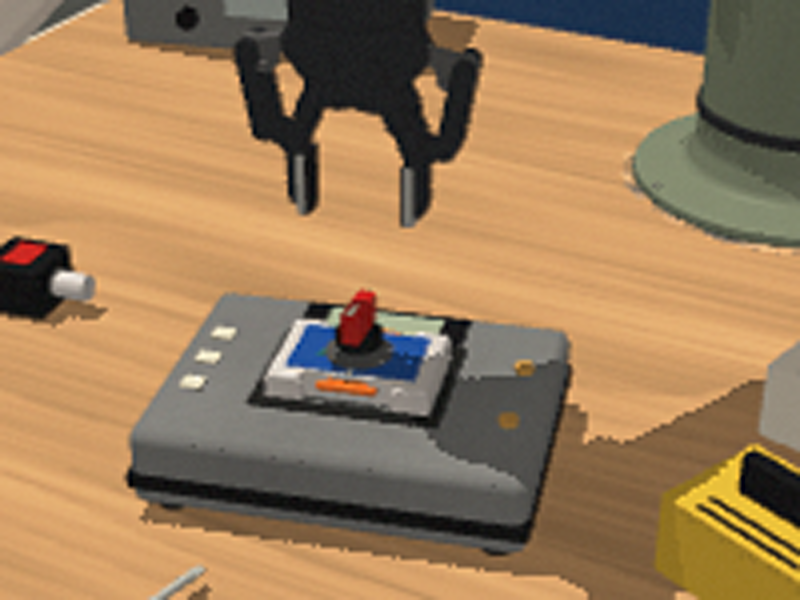

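The view shows the open fingers above the red wing (360,320 in the crop), straddling it across its thickness. I'll descend and pinch.

```bash
python3 -m creep '[[[-0.3,0,-0.001,0.02,0,0,0],[-0.3,0,0,0.02,0,0,0],[-0.3,0,0,0.004,0,0,0],[0.3,0,0,0,0,0,0],[1,0,0,0,0,0,0],[1,0,0,0,0,0,0],[1,0,0,0,0,0,0],[1,0,0,0,0,0,0]]]' 40
python3 go.py .5385 -.133 .095 191
```

```text
clock: 4.3
position: [0.539, -0.1332, 0.0966]
tool_rot: [-3.141, 0.001, -2.949]
force: [0.3, -0.4, -0.1]
grip_width: -0.0001
finger_force: 0.0
t 4.3 pos [ 0.539  -0.1332  0.0966] rpy [-1.7999e+02  3.0000e-02 -1.6897e+02] F [ 0.3 -0.4 -0.1] M [ 0.04 -0.02 -0.03] w -0.0001 q7 1.94
turn first(deg) 0.03 shift now [0.0004 0.0003 0.0016]
shift after turn [0.0004 0.0003 0.0016]
```

```bash
python3 - <<'E'
from m import *
a=[]
for n,(r,c) in dict(top=(190,270),scene=(150,210)).items():
    p=grab_frame(n); a.append(cv2.resize(cv2.cvtColor(p["image"][r:r+90,c:c+90],cv2.COLOR_RGB2BGR),(400,400)))
    o=observe()["position"]; x=np.array(p["R"])@o+p["t"]; print(n,p["fx"]*x[0]/x[2]+p["cx"]-c,p["fy"]*x[1]/x[2]+p["cy"]-r)
cv2.imwrite("pics/b.png",np.hstack(a))
E
```

```text
top 40.78378393790234 40.659858684592166
scene 58.68966623069895 51.46985598934927
```

View pics/b.png

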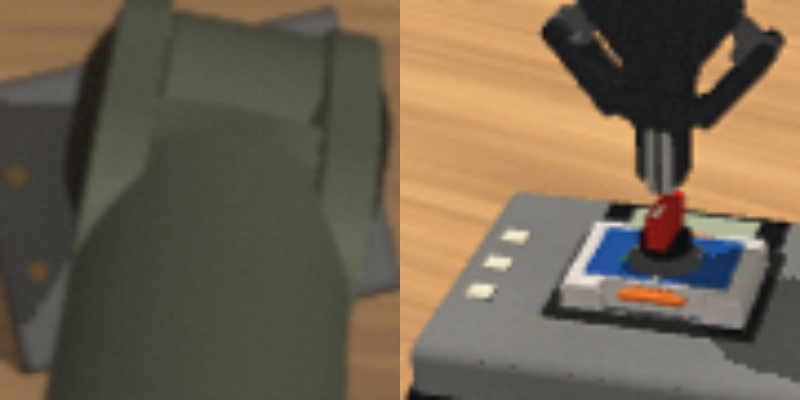

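```bash
python3 - <<'E'
from m import *
p=grab_frame("scene"); P=p["range_z"]
print(observe()["position"])
for v in range(178,206,2):
    print(v,[world(p,u,v).round(3).tolist() for u in (207+0,209,211)] if 0 else [world(p,u,v).round(3).tolist() for u in (266,269,272)],p["image"][v,269])
E
```

```text
[ 0.5388 -0.1332  0.0963]
178 [[0.552, -0.132, 0.166], [0.547, -0.127, 0.165], [0.549, -0.118, 0.168]] [31 33 32]
180 [[0.549, -0.134, 0.159], [0.548, -0.126, 0.161], [0.544, -0.121, 0.16]] [118 115 107]
182 [[0.55, -0.133, 0.155], [0.547, -0.127, 0.155], [0.542, -0.122, 0.154]] [121 118 110]
184 [[0.548, -0.134, 0.148], [0.549, -0.126, 0.151], [0.543, -0.121, 0.149]] [122 118 110]
186 [[0.549, -0.134, 0.144], [0.549, -0.126, 0.146], [0.544, -0.121, 0.145]] [122 119 111]
188 [[0.552, -0.133, 0.14], [0.547, -0.127, 0.139], [0.544, -0.121, 0.139]] [124 120 113]
190 [[1.259, 0.263, 0.582], [0.549, -0.126, 0.135], [0.542, -0.122, 0.133]] [121 118 110]
192 [[0.55, -0.134, 0.128], [0.548, -0.127, 0.129], [0.537, -0.125, 0.124]] [121 119 111]
194 [[0.364, -0.238, 0.002], [0.533, -0.135, 0.114], [0.531, -0.128, 0.114]] [119  16  16]
196 [[0.463, -0.183, 0.06], [0.54, -0.132, 0.113], [0.534, -0.126, 0.111]] [129  78  65]
198 [[0.554, -0.132, 0.114], [0.55, -0.126, 0.114], [0.533, -0.127, 0.104]] [120  18  15]
200 [[0.553, -0.133, 0.108], [0.552, -0.125, 0.11], [0.532, -0.128, 0.098]] [126  24  20]
202 [[0.552, -0.133, 0.102], [0.552, -0.125, 0.104], [0.534, -0.127, 0.094]] [125  23  20]
204 [[0.554, -0.132, 0.098], [0.554, -0.124, 0.1], [0.539, -0.124, 0.092]] [129  24  21]
```

The crop shows the shut fingers directly above the wing, with the tips at about z 0.125 though the reported TCP is 0.096. I'll check this height offset by touching the wing top lightly.

```bash
for i in 1; do python3 -m creep '[[[1,0,0,0.003,0,0,0],[1,0,0,0.003,0,0,0],[1,0,0,0,0,0,0]]]'; python3 -m creep '[[[1,0,0,0.003,0,0,0],[1,0,0,0,0,0,0]]]';python3 -m creep '[[[1,0,0,0.002,0,0,0],[1,0,0,0,0,0,0]]]'; done
```

```text
clock: 4.75
position: [0.5385, -0.1331, 0.0897]
tool_rot: [3.141, -0.001, -2.949]
force: [0.1, 0.6, -0.1]
grip_width: -0.0004
finger_force: 0.0
clock: 4.95
position: [0.5386, -0.1331, 0.0868]
tool_rot: [3.141, -0.0, -2.949]
force: [-0.0, 0.2, -0.3]
grip_width: -0.0002
finger_force: 0.0
clock: 5.15
position: [0.5389, -0.1332, 0.0851]
tool_rot: [-3.142, 0.0, -2.949]
force: [-0.3, -0.3, 2.3]
grip_width: 0.0001
finger_force: 1.4
```

Contact is at a reported 0.0855 with the wing top at 0.113, so the tips sit about 27.5 mm above the reported TCP. I'll grasp using that offset.

```bash
python3 -m creep '[[[-0.3,0,0,-0.02,0,0,0],[-0.3,0,0,0,0,0,0],[-0.3,0,0,0,0,0,0],[-0.3,0,0,0,0,0,0],[-0.3,0,0,0,0,0,0],[-0.3,0,0,0.015,0,0,0],[-0.3,0,0,0.015,0,0,0],[-0.3,0,0,0.007,0,0,0],[-0.3,0,0,0,0,0,0]]]'
python3 -m creep '[[[0.3,0,0,0,0,0,0],[1,0,0,0,0,0,0],[1,0,0,0,0,0,0],[1,0,0,0,0,0,0],[1,0,0,0,0,0,0],[1,0,0,0,0,0,0]]]' 40
```

```text
clock: 6.05
position: [0.5381, -0.1331, 0.0673]
tool_rot: [3.141, -0.002, -2.949]
force: [0.6, -0.4, -0.4]
grip_width: 0.0556
finger_force: 0.0
clock: 6.65
position: [0.5393, -0.1336, 0.0685]
tool_rot: [-3.141, 0.001, -2.949]
force: [2.4, -3.7, 2.9]
grip_width: 0.0106
finger_force: 43.3
```

```bash
python3 -m creep '[[[1,0,0,0.003,0,0,0],[1,0,0,0.003,0,0,0],[1,0,0,0.002,0,0,0],[1,0,0,0,0,0,0]]]' 60
python3 go.py .5385 -.133 .0675 119
```

```text
clock: 7.05
position: [0.5397, -0.1336, 0.0624]
tool_rot: [-3.141, 0.002, -2.95]
force: [-8.6, -1.1, 47.8]
grip_width: 0.01
finger_force: 71.2
t 7.05 pos [ 0.5397 -0.1336  0.0624] rpy [-1.7995e+02  1.2000e-01 -1.6900e+02] F [-8.6 -1.1 47.8] M [-0.18  2.11  0.01] w 0.01 q7 1.94
turn first(deg) 72.0 shift now [ 0.001   0.0008 -0.0051]
shift after turn [ 0.0011 -0.0007 -0.0051]
```

```bash
python3 -m creep '[[[1,0,0,-0.002,0,0,0],[1,0,0,0,0,0,4],[1,0,0,0,0,0,6],[1,0,0,0,0,0,6]]]' 60
python3 -m creep '[[[1,0,0,0,0,0,8],[1,0,0,0,0,0,8],[1,0,0,0,0,0,8],[1,0,0,0,0,0,8],[1,0,0,0,0,0,0]]]'
```

```text
clock: 7.45
position: [0.5395, -0.1341, 0.0629]
tool_rot: [-3.141, 0.002, 3.05]
force: [0.9, -7.3, 14.5]
grip_width: 0.0106
finger_force: 66.4
clock: 7.95
position: [0.5391, -0.1351, 0.0628]
tool_rot: [-3.14, 0.003, 2.49]
force: [-1.3, -11.2, 17.6]
grip_width: 0.0101
finger_force: 66.9
```

```bash
python3 -m creep '[[[1,0,0,0,0,0,8],[1,0,0,0,0,0,8],[1,0,0,0,0,0,6],[1,0,0,0,0,0,3],[1,0,0,0,0,0,0]]]'
python3 go.py .5385 -.133 .0675 119
```

```text
clock: 8.45
position: [0.5385, -0.1357, 0.0628]
tool_rot: [-3.141, 0.003, 2.056]
force: [-5.1, -14.6, 18.7]
grip_width: 0.0102
finger_force: 67.0
t 8.45 pos [ 0.5385 -0.1357  0.0628] rpy [-1.7995e+02  1.6000e-01  1.1780e+02] F [ -5.1 -14.6  18.7] M [-3.25  1.09  0.  ] w 0.0102 q7 0.99
turn first(deg) -1.2 shift now [ 0.0024  0.0012 -0.0047]
shift after turn [ 0.0024  0.0013 -0.0047]
```

```bash
python3 -m creep '[[[-0.3,0,0,0,0,0,0],[-0.3,0,0,0,0,0,0],[-0.3,0,0,0,0,0,0],[-0.3,0,0,-0.03,0,0,0],[-0.3,0,0,-0.04,0,0,0],[-0.3,0,0,-0.02,0,0,8],[-0.3,0,0,0,0,0,8],[-0.3,0,0,0,0,0,8],[-0.3,0,0,0,0,0,8],[-0.3,0,0,0,0,0,8]]]'
python3 -m creep '[[[-0.3,0,0,0,0,0,8],[-0.3,0,0,0,0,0,3.8],[-0.3,0,0,0,0,0,0],[-0.3,0,0,0,0,0,0]]]'
python3 go.py .5465 .134 .13 66
```

```text
clock: 9.45
position: [0.5384, -0.1327, 0.1519]
tool_rot: [-3.141, -0.0, 1.356]
force: [0.9, -0.2, -0.4]
grip_width: 0.0554
finger_force: 0.0
clock: 9.85
position: [0.5385, -0.1329, 0.1519]
tool_rot: [-3.141, 0.0, 1.159]
force: [-0.5, 0.4, 0.2]
grip_width: 0.0557
finger_force: 0.0
t 9.85 pos [ 0.5385 -0.1329  0.1519] rpy [-1.7996e+02  1.0000e-02  6.6380e+01] F [-0.5  0.4  0.2] M [-0.03  0.02  0.02] w 0.0557 q7 0.2
turn first(deg) 0.38 shift now [ 0.2477 -0.0996  0.0219]
shift after turn [ 0.2471 -0.1013  0.0219]
```

```bash
python3 -m creep '[[[-0.3,0.041,-0.0167,0,0,0,0.4],[-0.3,0.041,-0.0167,0,0,0,0],[-0.3,0.041,-0.0167,0,0,0,0],[-0.3,0.041,-0.0167,0,0,0,0],[-0.3,0.041,-0.0167,0,0,0,0],[-0.3,0.041,-0.0167,0,0,0,0],[-0.3,0,0,0.02,0,0,0],[-0.3,0,0,0,0,0,0]]]'
python3 go.py .5465 .134 .035 66
python3 - <<'E'
from m import *
a=[]
for n,(r,c) in dict(top=(190,270),scene=(170,220)).items():
    p=grab_frame(n); w=90 if n=="top" else 200; a.append(cv2.resize(cv2.cvtColor(p["image"][r:r+min(w,150),c:c+w],cv2.COLOR_RGB2BGR),(400,400 if n=="top" else 300)))
    print(n); measure(p)
a[1]=np.vstack([a[1],np.zeros((100,400,3),np.uint8)]); cv2.imwrite("pics/c.png",np.hstack(a))
E
```

```text
clock: 10.65
position: [0.5464, 0.1333, 0.1305]
tool_rot: [-3.139, 0.002, 1.153]
force: [-0.5, -0.7, 0.2]
grip_width: 0.0557
finger_force: 0.0
t 10.65 pos [0.5464 0.1333 0.1305] rpy [-1.7987e+02  1.1000e-01  6.6060e+01] F [-0.5 -0.7  0.2] M [-0.02  0.   -0.02] w 0.0557 q7 -0.25
turn first(deg) 0.06 shift now [ 0.0007 -0.0002  0.0955]
shift after turn [ 0.0007 -0.0002  0.0955]
top
body (array([ 528.3, -100.4]), array([181.8, 313.8]), 14.1, 5687, 'medz', np.float64(0.0614)) [ 0.5365 -0.1349  0.064 ]
deck (array([ 543.1, -156.8]), array([ 71.6, 144.4]), 13.5, 910, 'medz', np.float64(0.0792)) [ 0.5376 -0.1352  0.0813]
knob (array([ 537.3, -135.3]), array([11.6, 34. ]), 27.4, 60, 'medz', np.float64(0.1101)) [ 0.5376 -0.1352  0.1097]
knobred (array([ 534.5, -129.2]), array([11.6, 20.5]), 31.5, 35, 'medz', np.float64(0.1097)) [ 0.5341 -0.1288  0.1091]
blue (array([ 537. , -133.9]), array([44.4, 74.3]), 14.0, 234, 'medz', np.float64(0.0789)) [ 0.5369 -0.1339  0.079 ]
cover (array([538.9, 115.5]), array([70.4, 79.7]), 65.1, 680, 'medz', np.float64(0.0538)) [0.5371 0.1121 0.0578]
rib (array([5
[... 226 characters left out ...]
deck (array([ 539.2, -131.5]), array([70.9, 99.7]), 13.5, 745, 'medz', np.float64(0.0785)) [ 0.5457 -0.1274  0.0822]
knob (array([ 538.2, -131.2]), array([14.6, 31.5]), 27.8, 102, 'medz', np.float64(0.1058)) [ 0.5402 -0.1302  0.1044]
knobred (array([ 538.7, -131.1]), array([14.8, 31.7]), 29.8, 110, 'medz', np.float64(0.1025)) [ 0.5411 -0.1301  0.1016]
blue (array([ 537.7, -133.3]), array([50.7, 79.2]), 13.8, 191, 'medz', np.float64(0.0784)) [ 0.5396 -0.13    0.0785]
cover (array([547.5, 136.7]), array([112.5,  89. ]), 66.5, 1729, 'medz', np.float64(0.0536)) [0.5576 0.1401 0.0802]
rib (array([561.9, 141. ]), array([ 84.2, 118.6]), 40.1, 9442, 'medz', np.float64(0.4042)) [0.5786 0.1347 0.3884]
```

View pics/c.png

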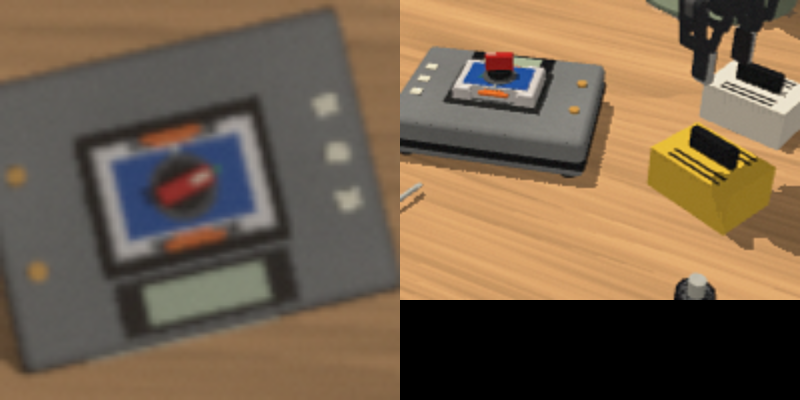

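The knob is locked: the wing is at about 117°, roughly 1.33 rad clockwise, and its top is 4 mm down. In the scene crop the gripper hangs above the yellow cover's area. I'll grasp the rib next.

```bash
python3 -m creep '[[[-0.3,0.0007,0,0.04,0,0,0],[-0.3,0,0,0.04,0,0,0],[-0.3,0,0,0.012,0,0,0],[-0.3,0,0,0.006,0,0,0],[-0.3,0,0,0.0,0,0,0]]]' 100
python3 -m creep '[[[0.4,0,0,0,0,0,0],[1,0,0,0,0,0,0],[1,0,0,0,0,0,0],[1,0,0,0,0,0,0],[1,0,0,0,0,0,0],[1,0,0,0,0,0,0]]]' 100
python3 go.py .5465 .134 .031 66
python3 - <<'E'
from m import *
p=grab_frame("scene"); measure(p); cv2.imwrite("pics/d.png",cv2.resize(cv2.cvtColor(p["image"][170:320,300:500],cv2.COLOR_RGB2BGR),(800,600)))
E
```

```text
clock: 11.25
position: [0.5487, 0.1323, 0.0351]
tool_rot: [3.141, -0.0, 1.148]
force: [0.5, 1.0, -0.1]
grip_width: 0.0557
finger_force: 0.0
clock: 11.85
position: [0.5481, 0.133, 0.0343]
tool_rot: [-3.142, -0.0, 1.149]
force: [-0.8, 0.7, 1.4]
grip_width: 0.0097
finger_force: 98.6
t 11.85 pos [0.5481 0.133  0.0343] rpy [-180.     -0.     65.83] F [-0.8  0.7  1.4] M [ 0.16  0.13 -0.03] w 0.0097 q7 -0.16
turn first(deg) -0.17 shift now [ 0.0003 -0.0018  0.0033]
shift after turn [ 0.0003 -0.0018  0.0033]
body (array([ 538.9, -130.6]), array([182.9, 238.3]), 13.7, 4233, 'medz', np.float64(0.0601)) [ 0.5596 -0.1192  0.063 ]
deck (array([ 539.5, -131.1]), array([72.7, 99.5]), 14.0, 737, 'medz', np.float64(0.0784)) [ 0.5456 -0.1275  0.0823]
knob (array([ 538.2, -131.2]), array([14.5, 32. ]), 25.0, 107, 'medz', np.float64(0.1052)) [ 0.5404 -0.13    0.104 ]
knobred (array([ 539.3, -130.8]), array([14.2, 31.6]), 29.8, 110, 'medz', np.float64(0.1025)) [ 0.5411 -0.1301  0.1016]
blue (array([ 536.5, -133. ]), array([53.2, 78.1]), 14.1, 190, 'medz', np.float64(0.0784)) [ 0.5397 -0.1298  0.0784]
cover (array([550.6, 135.2]), array([111.6, 125. ]), 65.8, 2652, 'medz', np.float64(0.081)) [0.5647 0.1389 0.1014]
rib (array([551.6, 134.8]), array([108.5, 115.7]), 73.6, 10777, 'medz', np.float64(0.3771)) [0.566  0.1365 0.3544]
```

View pics/d.png

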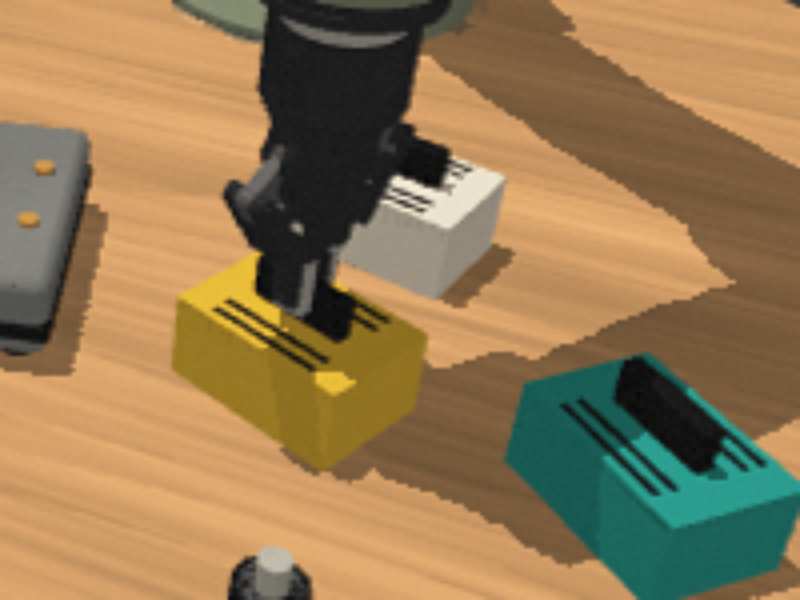

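The crop shows the fingers holding the yellow cover's black rib (300,280), with the look-alikes untouched. I'll lift, turn and carry it over the deck.

```bash
python3 -m creep '[[[1,0,0,-0.03,0,0,0],[1,0,0,-0.04,0,0,0],[1,0,0,-0.04,0,0,0],[1,0,0,-0.02,0,0,0],[1,0,0,0,0,0,-7.6],[1,0,0,0,0,0,-7.6],[1,0,0,0,0,0,-7.6],[1,0,0,0,0,0,-7.6],[1,0,0,0,0,0,-7.6],[1,0,0,0,0,0,0]]]' 100
python3 -m creep '[[[1,-0.03,-0.009,0,0,0,0],[1,-0.037,-0.011,0,0,0,0],[1,-0.037,-0.011,0,0,0,0],[1,-0.037,-0.011,0,0,0,0],[1,-0.037,-0.011,0,0,0,0],[1,-0.037,-0.011,0,0,0,0],[1,-0.03,-0.009,0,0,0,0],[1,0,0,0,0,0,0],[1,0,0,0,0,0,0]]]'
python3 go.py .5375 -.1347 .152 104
python3 - <<'E'
from m import *
for n in("top","scene"):
    p=grab_frame(n)
    H=hsv(p); M=(H[...,0]>18)&(H[...,0]<32)&(H[...,1]>150); P=cloud(p,M); P=P[np.hypot(P[:,0]-.538,P[:,1]+.133)<.09]
    print(n,np.percentile(P[:,2],[2,50,98])); top=P[P[:,2]>np.percentile(P[:,2],98)-.006]; print(rect(top)); print(rect(P))
    if n=="scene": cv2.imwrite("pics/e.png",cv2.resize(cv2.cvtColor(p["image"][100:280,180:420],cv2.COLOR_RGB2BGR),(800,600)))
E
```

```text
clock: 12.9
position: [0.548, 0.1327, 0.1643]
tool_rot: [3.142, -0.0, 1.814]
force: [0.3, 0.4, -1.7]
grip_width: 0.0098
finger_force: 98.2
clock: 13.8
position: [0.5356, -0.1228, 0.1641]
tool_rot: [-3.141, -0.0, 1.807]
force: [-0.1, 0.7, -1.5]
grip_width: 0.0094
finger_force: 98.2
t 13.8 pos [ 0.5356 -0.1228  0.1641] rpy [-1.7999e+02 -1.0000e-02  1.0356e+02] F [-0.1  0.7 -1.5] M [0.06 0.04 0.07] w 0.0094 q7 0.71
turn first(deg) -0.44 shift now [-0.012  -0.0009  0.0121]
shift after turn [-0.012  -0.001   0.0121]Traceback (most recent call last):
  File "<stdin>", line 5, in <module>
    return _quantile_unchecked(
        a, q, axis, out, overwrite_input, method, keepdims, weights)
    return _ureduce(a,
                    func=_quantile_ureduce_func,
    ...<5 lines>...
                    overwrite_input=overwrite_input,
                    method=method)
    r = func(a, **kwargs)
    result = _quantile(arr,
                       quantiles=q,
    ...<2 lines>...
                       out=out,
                       weights=wgt)
    slices_having_nans = np.isnan(arr[-1, ...])
                                  ~~~^^^^^^^^^
IndexError: index -1 is out of bounds for axis 0 with size 0
```

```bash
python3 -m creep '[[[1,-0.012,-0.001,0,0,0,-0.4],[1,0,0,0,0,0,0],[1,0,0,0,0,0,0]]]'
python3 go.py .5375 -.1347 .152 104
cat > cm.py <<'E'
from m import *
p=grab_frame("scene")
H=hsv(p); M=(H[...,0]>18)&(H[...,0]<32)&(H[...,1]>150); P=cloud(p,M); P=P[np.hypot(P[:,0]-.538,P[:,1]+.133)<.09]
P=P[P[:,2]>.06]; hi=np.percentile(P[:,2],97); print(np.percentile(P[:,2],[2,50,97])); print("roof",rect(P[P[:,2]>hi-.004])); print("all",rect(P))
q=P[P[:,2]<hi-.012]; A=np.radians(14); X=q[:,0]*np.cos(A)+q[:,1]*np.sin(A); Y=-q[:,0]*np.sin(A)+q[:,1]*np.cos(A)
# far (+x) wall face and extents, in deck axes
f=X>np.percentile(X,95)-.02
F=X[np.abs(X-np.median(X))<.006]; print("+x wall X",np.median(F),"line slope deg",np.degrees(np.polyfit(Y[np.abs(X-np.median(X))<.006],F,1)[0]),"Y ext",np.percentile(Y,[.5,99.5]))
for c in((.5385,-.1313),(.5375,-.1347)): print("deck c in deck axes",c[0]*np.cos(A)+c[1]*np.sin(A),-c[0]*np.sin(A)+c[1]*np.cos(A))
import sys; cv2.imwrite(sys.argv[1],cv2.resize(cv2.cvtColor(p["image"][100:280,180:420],cv2.COLOR_RGB2BGR),(800,600)))
E
python3 cm.py pics/e.png
```

```text
clock: 14.15
position: [0.5377, -0.1341, 0.1641]
tool_rot: [-3.141, 0.0, 1.819]
force: [0.3, 0.0, -1.9]
grip_width: 0.0096
finger_force: 98.2
t 14.15 pos [ 0.5377 -0.1341  0.1641] rpy [-179.99    0.    104.21] F [ 0.3  0.  -1.9] M [ 0.01  0.1  -0.05] w 0.0096 q7 0.74
turn first(deg) 0.21 shift now [-0.0005 -0.0004  0.0121]
shift after turn [-0.0005 -0.0004  0.0121]
[0.1317 0.1694 0.1843]
roof (array([ 537. , -130.9]), array([ 82.7, 111.2]), 14.0, 554, 'medz', np.float64(0.1831))
all (array([ 537.4, -130.9]), array([ 83.4, 111.2]), 14.1, 1562, 'medz', np.float64(0.1694))
+x wall X 0.5279597829802918 line slope deg -0.04872822553322401 Y ext [-0.3114 -0.2016]
deck c in deck axes 0.4907399037073877 -0.25767476964045943
deck c in deck axes 0.4889470735360728 -0.2607318532141981
```

View pics/e.png

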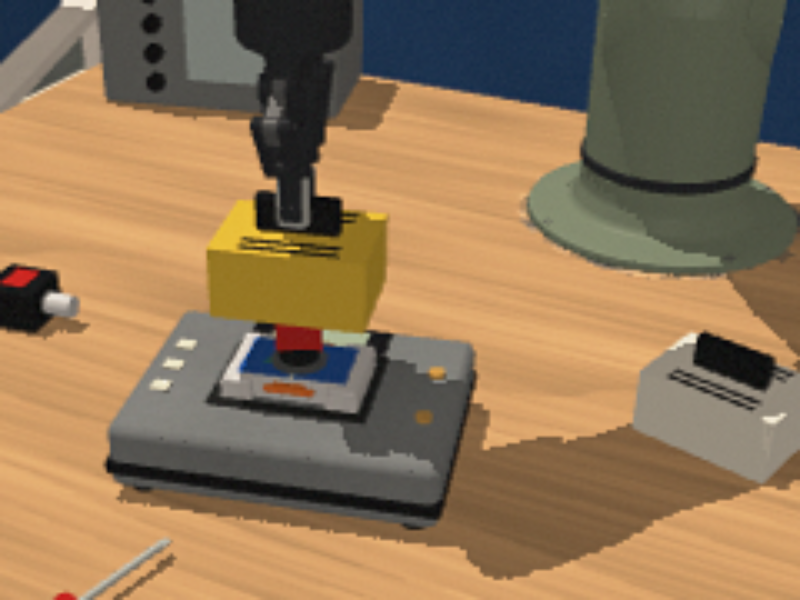

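The crop shows the cover hanging squarely above the deck, parallel to it, with the red knob just below its rim. I'll make a correction of about 1 mm and lower it while watching the force.

```bash
python3 -m creep '[[[1,-0.0008,0.0007,0.02,0,0,0],[1,0,0,0.02,0,0,0],[1,0,0,0,0,0,0]]]' 120
python3 -m creep '[[[1,0,0,0.006,0,0,0],[1,0,0,0.004,0,0,0],[1,0,0,0,0,0,0]]]'
python3 go.py .5375 -.1347 .152 104
python3 -m creep '[[[1,0,0,0.003,0,0,0],[1,0,0,0,0,0,0]]]'
python3 go.py .5375 -.1347 .152 104
```

```text
clock: 14.5
position: [0.5374, -0.1341, 0.1224]
tool_rot: [-3.139, -0.001, 1.819]
force: [-0.6, 1.0, -1.4]
grip_width: 0.009
finger_force: 121.5
clock: 14.8
position: [0.5386, -0.1348, 0.1143]
tool_rot: [3.141, -0.0, 1.819]
force: [-0.5, -0.2, -2.0]
grip_width: 0.0092
finger_force: 121.5
t 14.8 pos [ 0.5386 -0.1348  0.1143] rpy [179.99  -0.   104.23] F [-0.5 -0.2 -2. ] M [-0.01 -0.01  0.01] w 0.0092 q7 0.78
turn first(deg) 0.23 shift now [ 0.0003 -0.001  -0.0377]
shift after turn [ 0.0003 -0.001  -0.0377]
clock: 15.0
position: [0.5386, -0.1348, 0.1112]
tool_rot: [3.141, -0.0, 1.819]
force: [0.1, -0.5, -1.4]
grip_width: 0.0088
finger_force: 121.5
t 15.0 pos [ 0.5386 -0.1348  0.1112] rpy [179.99  -0.   104.23] F [ 0.1 -0.5 -1.4] M [-0.   -0.03 -0.04] w 0.0088 q7 0.78
turn first(deg) 0.23 shift now [ 0.0004 -0.001  -0.0408]
shift after turn [ 0.0004 -0.001  -0.0408]
```

```bash
python3 -m creep '[[[1,0,0,0.002,0,0,0],[1,0,0,0,0,0,0]]]'
python3 -m creep '[[[1,0,0,0.002,0,0,0],[1,0,0,0,0,0,0]]]'
python3 go.py .5375 -.1347 .152 104
```

```text
clock: 15.2
position: [0.5385, -0.1349, 0.1091]
tool_rot: [-3.142, -0.0, 1.819]
force: [-0.3, 0.6, -1.4]
grip_width: 0.0092
finger_force: 121.5
clock: 15.4
position: [0.5384, -0.1348, 0.107]
tool_rot: [-3.141, -0.0, 1.819]
force: [0.4, 1.4, -1.2]
grip_width: 0.009
finger_force: 121.5
t 15.4 pos [ 0.5384 -0.1348  0.107 ] rpy [-1.7999e+02 -1.0000e-02  1.0423e+02] F [ 0.4  1.4 -1.2] M [ 0.07 -0.04  0.22] w 0.009 q7 0.79
turn first(deg) 0.23 shift now [ 0.0004 -0.0008 -0.045 ]
shift after turn [ 0.0004 -0.0008 -0.045 ]
```

```bash
for k in 1 2 3; do python3 -m creep '[[[1,0,0,0.002,0,0,0],[1,0,0,0,0,0,0]]]' | sed -n '1,4p'; done; python3 go.py .5375 -.1347 .152 104
```

```text
clock: 15.6
position: [0.539, -0.135, 0.1054]
tool_rot: [3.141, 0.0, 1.819]
force: [0.9, 0.6, 5.5]
clock: 15.8
position: [0.5389, -0.1351, 0.1035]
tool_rot: [3.141, 0.0, 1.819]
force: [0.1, 0.3, 8.1]
clock: 16.0
position: [0.5385, -0.135, 0.1012]
tool_rot: [3.142, 0.0, 1.819]
force: [1.0, -1.0, -1.8]
t 16.0 pos [ 0.5385 -0.135   0.1012] rpy [1.8000e+02 1.0000e-02 1.0422e+02] F [ 1.  -1.  -1.8] M [-0.26 -0.19 -0.05] w 0.0088 q7 0.79
turn first(deg) 0.22 shift now [ 0.0006 -0.0009 -0.0508]
shift after turn [ 0.0006 -0.0009 -0.0508]
```

Resistance climbed and then dropped suddenly at about 5 mm above home, so the catches snapped. I'll press on down to the gasket.

```bash
python3 -m creep '[[[1,0,0,0.002,0,0,0],[1,0,0,0.002,0,0,0],[1,0,0,0,0,0,0]]]' | sed -n '1,4p'; for k in 1 2; do python3 -m creep '[[[1,0,0,0.001,0,0,0],[1,0,0,0,0,0,0]]]' | sed -n '1,4p'; done; python3 go.py .5375 -.1347 .152 104
```

```text
clock: 16.3
position: [0.5381, -0.1348, 0.0967]
tool_rot: [-3.141, -0.0, 1.819]
force: [-2.2, -1.2, -3.6]
clock: 16.5
position: [0.5384, -0.135, 0.0963]
tool_rot: [-3.141, -0.0, 1.819]
force: [-2.4, -0.6, -1.4]
clock: 16.7
position: [0.5382, -0.135, 0.0961]
tool_rot: [3.141, -0.001, 1.819]
force: [-10.2, 1.0, 20.7]
t 16.7 pos [ 0.5382 -0.135   0.0961] rpy [ 1.7999e+02 -3.0000e-02  1.0421e+02] F [-10.2   1.   20.7] M [ 0.49  2.14 -0.  ] w 0.0093 q7 0.8
turn first(deg) 0.21 shift now [ 0.0005 -0.0006 -0.0559]
shift after turn [ 0.0005 -0.0006 -0.0559]
```

```bash
python3 -m creep '[[[1,0,0,0.0006,0,0,0],[1,0,0,0,0,0,0],[1,0,0,0,0,0,0],[1,0,0,0,0,0,0],[1,0,0,0,0,0,0]]]'; python3 go.py .5375 -.1347 .152 104; python3 cm.py pics/f.png
```

```text
clock: 17.2
position: [0.5381, -0.1351, 0.0959]
tool_rot: [3.141, -0.001, 1.819]
force: [-15.0, 2.3, 31.5]
grip_width: 0.009
finger_force: 126.3
t 17.2 pos [ 0.5381 -0.1351  0.0959] rpy [ 1.7999e+02 -5.0000e-02  1.0419e+02] F [-15.    2.3  31.5] M [0.72 2.97 0.08] w 0.009 q7 0.8
turn first(deg) 0.19 shift now [ 0.0006 -0.0005 -0.0561]
shift after turn [ 0.0006 -0.0005 -0.0561]
[0.0629 0.103  0.1164]
roof (array([ 538.5, -131.8]), array([ 81.9, 111.3]), 13.1, 568, 'medz', np.float64(0.1149))
all (array([ 538.5, -131.7]), array([ 83.3, 111.2]), 14.0, 1487, 'medz', np.float64(0.103))
+x wall X 0.5282272423532324 line slope deg -0.360770005536806 Y ext [-0.3116 -0.2027]
deck c in deck axes 0.4907399037073877 -0.25767476964045943
deck c in deck axes 0.4889470735360728 -0.2607318532141981
```

View pics/f.png

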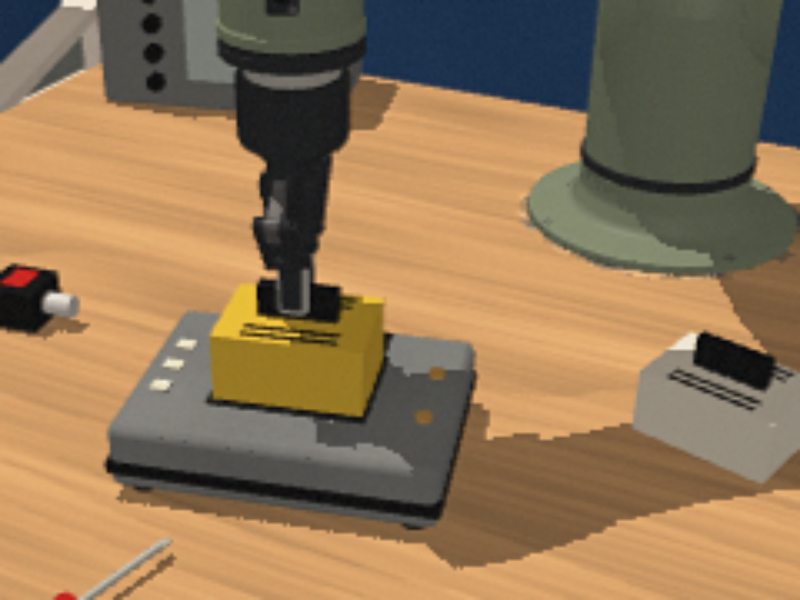

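The cover sits flush on the gasket: the roof is at 0.115, which is 62 + 53 mm, and the rim edge is level along (215–365, 400). The press is about 31 N with the rib still held.

```bash
python3 -c "from workcell import *; print(job_done())"
```

```text
the job is handed in; nothing more can be done
None
```

I locked the knob at about 1.33 rad, snapped the yellow cover down flush on the gasket, and handed the job in at about 17 s while still gripping the rib and pressing at about 31 N; the verdict was not shown.

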